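# Add four clicks on the towel-warmer timer and start it

### The job

On the towel-warmer timer, turn the click dial clockwise (seen from above) exactly four clicks on from where it stands now, and let it rest in that click-stop. Then push the blue-tipped start lever fully over to its far side, and leave the other things on the vanity where they are.

Things in the scene. Friction and masses are not known exactly. Their poses are not given: they have to be found in the camera images.
- console: The towel-warmer timer: a white box fixed to the vanity, 170 mm (its x) by 280 mm (its y) by 45 mm high, with a grey top. Origin at the centre of its underside; x points away from the user's side, y to the left, z up. On top: the click dial at y = +55 mm, the start lever at y = -95 mm (both at x = 0).
- dial_axis (a point): Point on the dial's vertical turning axis, on the top face of its metal disc (58 mm above the vanity); x, y as the console's. A spring detent holds the dial at each click-stop: turning takes about 0.1 to 0.2 N m (2 to 5 N pushed sideways on the end of its bar) until about halfway to the next stop, where it snaps on by itself and rests there.
- dial_pointer (a point): Point 45 mm from the dial's axis, on top of the orange-striped (pointer) half of its grip bar, 94 mm above the vanity. The dial is a metal disc 108 mm across, its top 58 mm above the vanity, with a black upright bar across its middle, 104 mm long, 18 mm thick, rising 36 mm above the disc.
- dial (a joint): Turn of the dial in rad, growing clockwise from above. 8 click-stops (0 to 7) at 0, 0.524, 1.047 ... 3.665 rad: 30 degrees apart, a white pip on the console beside each; hard end stops just outside 0 and 7. At 0 the pointer lies 105 degrees counter-clockwise (from above) of the console's x axis. Starts at stop 0, 1 or 2.
- start_lever (a joint): Start lever with a blue ball end, in rad: 0 = off, leaning towards the console's -x (the robot's side); 1.0 = on, leaning to +x. It swings about a level axis along the console's y and stays wherever it is left (under 2 N at the ball). Fully over is above 0.85.
- start_lever_tip (a point): Centre of the start lever's blue ball end, 26 mm across, 80 mm from the lever's pivot. The steel stem is 10 mm thick; the pivot is 67 mm above the vanity, in a dark block 70 mm (console x) by 50 mm (y) whose top is 70 mm above the vanity. The ball is 137 mm above the vanity both when off and when on, 38 mm to the near or the far side of the pivot.
- toothbrush_holder: Bystander, loose: white ceramic toothbrush cup, 76 mm across, 105 mm high, brushes reach 190 mm. Origin at the centre of its underside.
- tumbler: Bystander, loose: chrome tumbler, 76 mm across, 95 mm high. Origin at the centre of its underside.
- comb: Bystander, loose: black hard plastic comb, 180 mm long, lying flat. Origin at the centre of its underside.
- jar: Bystander, loose: frosted glass jar with metal twist cap, 78 mm across, 86 mm high. Origin at the centre of its underside.
- soap_dish: Bystander, loose: clear soap dish with a bar of soap, 90 x 130 x 24 mm. Origin at the centre of its underside.
- pump_bottle: Bystander, loose: amber pump bottle, 68 mm across, 168 mm high. Origin at the centre of its underside.

How it is judged:
By the outcome, as a careful person would: the job done as asked, in the order asked, and still so for the second after the job is handed in, with the robot touching nothing.
It also fails if it takes over 54 s, if anything falls off the work surface, if the arm or the gripper's body presses on something with over 40 N, if the wrist force passes 120 N, or if a joint passes its speed limit or range.

### The arm

A 6-joint arm with a two-finger parallel gripper is mounted at the origin on the work surface. World frame = base frame: x ahead of the robot, y to its left, z up, the work surface at z = 0. Lengths are in mm, angles in rad, forces in N, time in s.
With the tool pointing down it reaches from about 275 to 1000 mm from the base axis. Payload 8.4 kg.
Tool frame: the origin (TCP) lies midway between the tips of the shut fingers; the grasp point (between the pads) lies 19 mm behind it; z points along the fingers, y is the line along which they close (so a half turn about z gives the same grasp; the last joint's range is limited). The gripper opens to 85 mm and grips with 20 to 120 N. Pads are 22 mm wide; open, the fingers measure 114 mm over their backs; the gripper's body (76 mm by 85 mm) begins 54 mm behind the grasp point. The pads swing forward as they close: fully open they stand 13 mm farther back than shut.
Start: joints at [1.173, 0.353, 1.633, -0, 1.155, -0.002], TCP at [240.965, 576.683, 231.281] pointing down, gripper open.
Joint ranges: [-2.63, 2.63], [-0.92, 2.1], [0.06, 2.66], [-1.3, 4.44], [0, 2.69], [-3.02, 3.02]. Speed limits (rad/s): [2.22, 2.22, 2.79, 3.14, 3.14, 3.14].

### API

Orientations are given as [roll, pitch, yaw] about the fixed x, y, z axes, in that order (R = Rz(yaw) Ry(pitch) Rx(roll)).
In Python, from rig import r, imaging gives the robot as it stands. The module is installed in compiled form; this text tells all that it offers.
- The arm moves only by the tool arm_command, never from a script. Its argument "deltas" is a list of rows, each an object of numbers: "hand": the finger opening in mm, from 0 to 85.4; "tx", "ty", "tz": the shift along the tool's x, y, z in mm; "wx", "wy", "wz": the turn, a rotation vector about the tool's x, y, z in rad. A call has 1 to 8 rows; each row shifts and turns the commanded pose from where the row before left it, along the tool's axes as they then stand; what a row does not reach is not made up. A row lasts 1/8 s, in which the tool goes at most 62.5 mm and 10.7 degrees, less where a joint would pass 70% of its speed; a pose out of reach is approached as far as the arm can. A call with a gripper value outside its range is refused whole. The fingers move at their own pace and stop on an object; "squeeze" is the grip in N (left out, the last holds). Time passes only in rows, so rows that do not move let the fingers close. It gives the time, the measured TCP pose, the force, the opening and the grip force at its end, in the units of the state.
- r.sense(): the state, without advancing time (a new reading comes with each control period).
- imaging.grab_frame(name): name is "side" or "top"; returns a dict with "image" (400x640x3 uint8, red, green, blue), "mtx" (3x3 intrinsics, pixels), "D" ([k1, k2, p1, p2, k3] as OpenCV has them; the pictures are not rectified), "world_to_cam" (4x4, takes a point from world to camera coordinates). Camera axes: x right, y up, looking along -z (the intrinsics and any distortion apply to the point x, -y, -z); pixel columns grow to the right and rows downward; lengths in mm; the calibration is good to about 2 mm. A picture is of the moment at which its call begins. There is no depth.
- r.sign_off(): hands the job in; it is judged then, once.
The state is a dict: "clock": time; "qpos": joint angles; "qvel": joint speeds; "joint_efforts": joint torques, N m; "eef_pos": TCP position; "tcp_rot": TCP orientation; "contact_force": force on the tool from outside, world axes, zero at the start; "wrist_torque": the same for the moment, N m; "opening": opening from 0.0 (shut) to 1.0 (fully open); "grasp_force": force on a finger pad.
Only numpy, scipy, OpenCV 4.12 (cv2) and the standard library are available. Lean on these libraries where they do the work, as an engineer would, in place of code of your own. Each camera call takes 0.05 s, during which the arm holds its last target. There are 200 camera calls.

## Working session

There is one attempt and no reset: what is moved stays moved. The work goes in short steps, Python scripts to look and compute and a tool call to move; the robot and the scene stay as the last step left them, time stands still between calls to the robot, and variables do not carry over. Pictures are saved under pics/ and viewed, at most 10 in all, crops included, and the job is handed in when it is done.

Besides the shell and the picture viewer there is one more tool, called after "Request:" as a command line: name --argument value ..., lists and objects as JSON in quotes. arm_command: Moves the arm, as the interface text tells. Its arguments: {"type":"object","properties":{"deltas":{"type":"array"},"squeeze":{"type":"number"}},"required":["deltas"]}

```bash
mkdir -p pics; cat > h.py <<'E'
import numpy as np, cv2
from rig import r, imaging
def grab(n,save=None):
    f=imaging.grab_frame(n); f['image']=np.asarray(f['image'])
    if save: cv2.imwrite('pics/'+save,f['image'][:,:,::-1])
    return f
def ray(f,uv):
    p=cv2.undistortPoints(np.array([[uv]],float),np.array(f['mtx'],float),np.array(f['D'],float))[0,0]
    T=np.array(f['world_to_cam']);R=T[:3,:3];c=-R.T@T[:3,3]
    d=R.T@np.array([p[0],-p[1],-1.]);return c,d/np.linalg.norm(d)
def onz(f,uv,z):
    c,d=ray(f,uv);return c+d*(z-c[2])/d[2]
def tri(f1,u1,f2,u2):
    c1,d1=ray(f1,u1);c2,d2=ray(f2,u2)
    s=np.linalg.lstsq(np.array([d1,-d2]).T,c2-c1,rcond=None)[0]
    a=c1+s[0]*d1;b=c2+s[1]*d2;return (a+b)/2,np.linalg.norm(a-b)
def proj(f,P):
    T=np.array(f['world_to_cam']);p=T[:3,:3]@np.array(P,float)+T[:3,3]
    return cv2.projectPoints(np.array([[p[0],-p[1],-p[2]]]),np.zeros(3),np.zeros(3),np.array(f['mtx'],float),np.array(f['D'],float))[0][0,0]
E
python3 - <<'E'
from h import *
for n in('top','side'):
    f=grab(n,n+'0.png');print(n,ray(f,(320,200)))
print(r.sense())
E
```

```text
top (array([436.04955551,  23.49988753, 990.11272204]), array([ 0.21992871, -0.02800117, -0.97511399]))
side (array([ 331.45783386, -767.61192677,  906.31242408]), array([ 0.26375967,  0.67968732, -0.68443845]))
{'clock': 0.1, 'qpos': array([ 1.17258374e+00,  3.53570050e-01,  1.63403139e+00,  1.56060395e-05,
        1.15523636e+00, -2.37990067e-03]), 'qvel': array([-0.00018758,  0.00029173, -0.00262719,  0.00026759,  0.00241243,
       -0.00108488]), 'joint_efforts': array([-2.79986398e-04, -6.06357336e+01, -3.42817640e+01,  9.95217647e-05,
        3.98250108e-03, -6.20188402e-06]), 'eef_pos': array([240.80548117, 576.28975541, 230.65443188]), 'tcp_rot': array([-3.14034755e+00, -1.72332256e-05,  2.74575365e+00]), 'contact_force': array([ 0.7104168 , -0.03566557, -0.22869803]), 'wrist_torque': array([-0.01021351, -0.01341557,  0.00463587]), 'grasp_force': 0.0, 'opening': 0.9977500826898654}
```

View pics/top0.png

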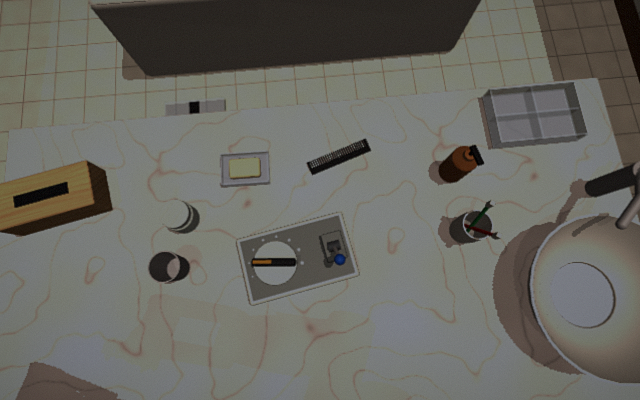

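View pics/side0.png

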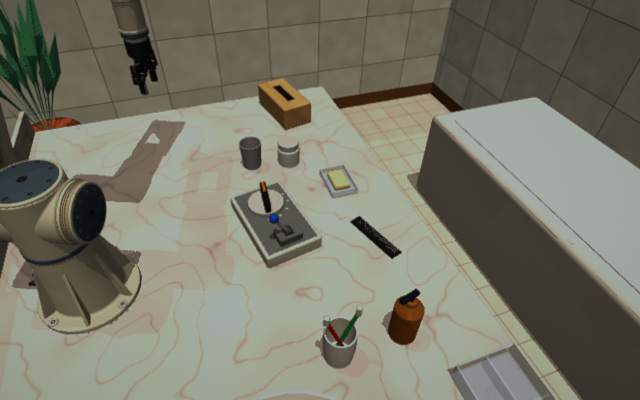

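The top view shows the console (corners about (237,240), (343,212), (358,273), (250,304)), the dial at (275,263) with its orange half pointing left, and the blue ball at (340,260). The side view shows the orange stripe at (264,190) and the ball at (274,218).

```bash
cat > m.py <<'E'
from h import *
def masks(f):
    h=cv2.cvtColor(f['image'],cv2.COLOR_RGB2HSV)
    return dict(blue=cv2.inRange(h,(105,130,50),(128,255,255)),orange=cv2.inRange(h,(8,150,110),(22,255,255)))
def cen(m,box):
    x0,y0,x1,y1=box;k=np.zeros_like(m);k[y0:y1,x0:x1]=m[y0:y1,x0:x1]
    ys,xs=np.nonzero(k);return np.array([xs.mean(),ys.mean()]),len(xs),(xs.min(),xs.max(),ys.min(),ys.max()),k
E
python3 - <<'E'
from m import *
t=grab('top');s=grab('side');mt=masks(t);ms=masks(s)
C={}
for k in('blue','orange'):
    a=cen(mt[k],(235,205,365,310));b=cen(ms[k],(225,170,325,265));C[k]=a
    print(k,a[:3],b[:3],tri(t,a[0],s,b[0]))
g=[onz(t,p,45) for p in[(237,240),(343,212),(358,273),(250,304)]]
print(np.round(g)); c=np.mean(g,0);print('console c',c,[np.linalg.norm(g[i]-g[(i+1)%4]) for i in range(4)])
ey=(g[0]+g[3]-g[1]-g[2])/2; print('yaw',np.arctan2(-ey[0],ey[1]))
# disc centre: bright round region
gray=cv2.cvtColor(t['image'],cv2.COLOR_RGB2GRAY)
m=cv2.inRange(gray,125,255);m2=np.zeros_like(m);m2[238:290,250:302]=m[238:290,250:302]
cs,_=cv2.findContours(m2,cv2.RETR_EXTERNAL,cv2.CHAIN_APPROX_NONE)
pts=np.vstack([x for x in cs if len(x)>30]);e=cv2.minEnclosingCircle(pts);print(e,onz(t,e[0],58))
# bar dark+orange line
bar=((gray<50)|(mt['orange']>0)).astype(np.uint8);k=np.zeros_like(bar);k[250:276,246:302]=bar[250:276,246:302]
P=np.array([onz(t,p,94)[:2] for p in np.argwhere(k)[:,::-1]]);q=P.mean(0);u,sv,v=np.linalg.svd(P-q);print('bar',q,v[0],sv/np.sqrt(len(P))*np.sqrt(12))
print('orange z94',onz(t,C['orange'][0],94))
I=cv2.resize(t['image'][200:310,230:370],None,fx=5,fy=5,interpolation=cv2.INTER_CUBIC);I=cv2.convertScaleAbs(I,alpha=1.4)
cv2.imwrite('pics/crop1.png',I[:,:,::-1])
E
```

```text
blue (array([339.44318182, 258.89772727]), 88, (np.int64(335), np.int64(344), np.int64(254), np.int64(264))) (array([273.55072464, 217.97101449]), 69, (np.int64(269), np.int64(278), np.int64(214), np.int64(222))) (array([488.67362255, -31.31258979, 138.84616453]), np.float64(1.0226946220003499))
orange (array([261.25714286, 261.48571429]), 35, (np.int64(253), np.int64(270), np.int64(261), np.int64(262))) (array([263., 186.]), 25, (np.int64(261), np.int64(265), np.int64(182), np.int64(190))) (array([503.37473169, 151.03761177,  93.54779502]), np.float64(0.9357677474945413))
[[566. 216.  45.]
 [612. -60.  45.]
 [455. -79.  45.]
 [407. 192.  45.]]
console c [510.00585962  67.14005062  45.        ] [np.float64(278.9647855849949), np.float64(158.19782190229205), np.float64(275.34235184141505), np.float64(161.04448583317168)]
yaw 0.17002574954055832
((274.84564208984375, 262.7315368652344), 21.362777709960938) [499.27354665 123.0432672   58.        ]
bar [499.31724212 119.35490795] [-0.07967108 -0.99682121] [104.36918573  18.7062363 ]
orange z94 [502.87638396 151.03406303  94.        ]
```

View pics/crop1.png

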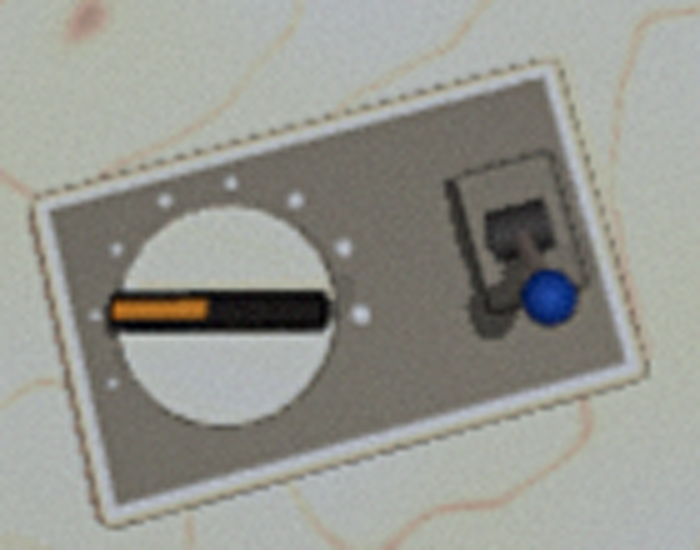

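Seven steps round the pips, the pointer is at the second pip, so the dial stands at stop 1 (bar heading 85.4°; stop 1 predicts 84.7°). The target is stop 5, a 120° clockwise turn to about -35°. The dial axis is at about (500,121) and the ball at (489,-31,138). Both agree with the console geometry. I'll grip the bar from above.

Request:
arm_command --deltas '[{"hand": 60, "tx": -41, "ty": -32}, {"tx": -41, "ty": -32}, {"tx": -41, "ty": -32}, {"tx": -41, "ty": -32}, {"tx": -41, "ty": -32}, {"tx": -41, "ty": -32}, {"tx": -41, "ty": -32}, {"tx": -41, "ty": -32}]'

```text
schema error: expected keys hand, tx, ty, tz, wx, wy, wz
```

Request:
arm_command --deltas '[{"tx": -43, "ty": -32}, {"tx": -43, "ty": -32}, {"wz": 0.18}, {"wz": 0.18}, {"wz": 0.18}, {"wz": 0.18}, {"wz": 0.18}, {"wz": 0.18}]'

```text
schema error: expected keys hand, tx, ty, tz, wx, wy, wz
```

Request:
arm_command --deltas '[{"wz": 0.176}, {}, {}]'

```text
schema error: expected keys hand, tx, ty, tz, wx, wy, wz
```

All keys are required.

Request:
arm_command --deltas '[{"hand": 60, "tx": -41, "ty": -32, "tz": 0, "wx": 0, "wy": 0, "wz": 0}, {"hand": 60, "tx": -41, "ty": -32, "tz": 0, "wx": 0, "wy": 0, "wz": 0}, {"hand": 60, "tx": -41, "ty": -32, "tz": 0, "wx": 0, "wy": 0, "wz": 0}, {"hand": 60, "tx": -41, "ty": -32, "tz": 0, "wx": 0, "wy": 0, "wz": 0}, {"hand": 60, "tx": -41, "ty": -32, "tz": 0, "wx": 0, "wy": 0, "wz": 0}, {"hand": 60, "tx": -41, "ty": -32, "tz": 0, "wx": 0, "wy": 0, "wz": 0}, {"hand": 60, "tx": -41, "ty": -32, "tz": 0, "wx": 0, "wy": 0, "wz": 0}, {"hand": 60, "tx": -41, "ty": -32, "tz": 0, "wx": 0, "wy": 0, "wz": 0}]'

```text
clock: 1.2
eef_pos: [445.5, 212.5, 231.4]
tcp_rot: [3.141, 0.0, 2.746]
contact_force: [0.8, -0.1, -0.8]
opening: 0.697
grasp_force: 0.0
```

Request:
arm_command --deltas '[{"hand": 60, "tx": -43, "ty": -32, "tz": 0, "wx": 0, "wy": 0, "wz": 0}, {"hand": 60, "tx": -43, "ty": -32, "tz": 0, "wx": 0, "wy": 0, "wz": 0}, {"hand": 60, "tx": 0, "ty": 0, "tz": 0, "wx": 0, "wy": 0, "wz": 0.18}, {"hand": 60, "tx": 0, "ty": 0, "tz": 0, "wx": 0, "wy": 0, "wz": 0.18}, {"hand": 60, "tx": 0, "ty": 0, "tz": 0, "wx": 0, "wy": 0, "wz": 0.18}, {"hand": 60, "tx": 0, "ty": 0, "tz": 0, "wx": 0, "wy": 0, "wz": 0.18}, {"hand": 60, "tx": 0, "ty": 0, "tz": 0, "wx": 0, "wy": 0, "wz": 0.18}, {"hand": 60, "tx": 0, "ty": 0, "tz": 0, "wx": 0, "wy": 0, "wz": 0.18}]'

```text
clock: 2.2
eef_pos: [499.5, 121.8, 231.2]
tcp_rot: [-3.141, 0.0, 1.66]
contact_force: [-0.4, 0.3, 0.1]
opening: 0.706
grasp_force: 0.0
```

Request:
arm_command --deltas '[{"hand": 60, "tx": 0, "ty": 0, "tz": 0, "wx": 0, "wy": 0, "wz": 0.176}, {"hand": 60, "tx": 0, "ty": 0, "tz": 0, "wx": 0, "wy": 0, "wz": 0}, {"hand": 60, "tx": 0, "ty": 0, "tz": 0, "wx": 0, "wy": 0, "wz": 0}]'

```text
clock: 2.58
eef_pos: [499.5, 121.8, 231.3]
tcp_rot: [-3.142, 0.0, 1.494]
contact_force: [-0.2, -0.0, -0.1]
opening: 0.701
grasp_force: 0.0
```

Request:
arm_command --deltas '[{"hand": 60, "tx": 0, "ty": 0, "tz": 45, "wx": 0, "wy": 0, "wz": 0}, {"hand": 60, "tx": 0, "ty": 0, "tz": 45, "wx": 0, "wy": 0, "wz": 0}, {"hand": 60, "tx": 0, "ty": 0, "tz": 28, "wx": 0, "wy": 0, "wz": 0}, {"hand": 60, "tx": 0, "ty": 0, "tz": 20, "wx": 0, "wy": 0, "wz": 0}, {"hand": 60, "tx": 0, "ty": 0, "tz": 15, "wx": 0, "wy": 0, "wz": 0}, {"hand": 60, "tx": 0, "ty": 0, "tz": 10, "wx": 0, "wy": 0, "wz": 0}, {"hand": 60, "tx": 0, "ty": 0, "tz": 0, "wx": 0, "wy": 0, "wz": 0}]'

```text
clock: 3.45
eef_pos: [499.4, 121.8, 67.9]
tcp_rot: [-3.141, 0.0, 1.49]
contact_force: [-0.2, 0.3, -0.5]
opening: 0.702
grasp_force: 0.0
```

Request:
arm_command --deltas '[{"hand": 30, "tx": 0, "ty": 0, "tz": 0, "wx": 0, "wy": 0, "wz": 0}, {"hand": 25, "tx": 0, "ty": 0, "tz": 0, "wx": 0, "wy": 0, "wz": 0}, {"hand": 20, "tx": 0, "ty": 0, "tz": 0, "wx": 0, "wy": 0, "wz": 0}, {"hand": 10, "tx": 0, "ty": 0, "tz": 0, "wx": 0, "wy": 0, "wz": 0}, {"hand": 10, "tx": 0, "ty": 0, "tz": 0, "wx": 0, "wy": 0, "wz": 0}, {"hand": 10, "tx": 0, "ty": 0, "tz": 0, "wx": 0, "wy": 0, "wz": 0}]' --squeeze 25

```text
clock: 4.2
eef_pos: [500.5, 121.9, 68.8]
tcp_rot: [3.14, -0.0, 1.49]
contact_force: [3.2, -2.2, 5.6]
opening: 0.206
grasp_force: 29.6
```

The fingers grip the bar at about 17.6 mm. I'll turn it 30° first.

Request:
arm_command --deltas '[{"hand": 10, "tx": 0, "ty": 0, "tz": 0, "wx": 0, "wy": 0, "wz": 0.088}, {"hand": 10, "tx": 0, "ty": 0, "tz": 0, "wx": 0, "wy": 0, "wz": 0.088}, {"hand": 10, "tx": 0, "ty": 0, "tz": 0, "wx": 0, "wy": 0, "wz": 0.088}, {"hand": 10, "tx": 0, "ty": 0, "tz": 0, "wx": 0, "wy": 0, "wz": 0.088}, {"hand": 10, "tx": 0, "ty": 0, "tz": 0, "wx": 0, "wy": 0, "wz": 0.088}, {"hand": 10, "tx": 0, "ty": 0, "tz": 0, "wx": 0, "wy": 0, "wz": 0.088}, {"hand": 10, "tx": 0, "ty": 0, "tz": 0, "wx": 0, "wy": 0, "wz": 0}]'

```text
clock: 5.08
eef_pos: [500.0, 122.1, 68.8]
tcp_rot: [3.141, -0.001, 0.961]
contact_force: [-0.1, 0.8, 7.8]
opening: 0.205
grasp_force: 29.9
```

Forces stay low, so I'll continue with the remaining 90°.

Request:
arm_command --deltas '[{"hand": 10, "tx": 0, "ty": 0, "tz": 0, "wx": 0, "wy": 0, "wz": 0.1}, {"hand": 10, "tx": 0, "ty": 0, "tz": 0, "wx": 0, "wy": 0, "wz": 0.1}, {"hand": 10, "tx": 0, "ty": 0, "tz": 0, "wx": 0, "wy": 0, "wz": 0.1}, {"hand": 10, "tx": 0, "ty": 0, "tz": 0, "wx": 0, "wy": 0, "wz": 0.1}, {"hand": 10, "tx": 0, "ty": 0, "tz": 0, "wx": 0, "wy": 0, "wz": 0.1}, {"hand": 10, "tx": 0, "ty": 0, "tz": 0, "wx": 0, "wy": 0, "wz": 0.1}, {"hand": 10, "tx": 0, "ty": 0, "tz": 0, "wx": 0, "wy": 0, "wz": 0.1}, {"hand": 10, "tx": 0, "ty": 0, "tz": 0, "wx": 0, "wy": 0, "wz": 0.1}]'

```text
clock: 6.08
eef_pos: [499.5, 122.8, 68.8]
tcp_rot: [-3.14, -0.0, 0.158]
contact_force: [-3.2, 7.0, 9.3]
opening: 0.206
grasp_force: 30.0
```

Request:
arm_command --deltas '[{"hand": 10, "tx": 0, "ty": 0, "tz": 0, "wx": 0, "wy": 0, "wz": 0.1}, {"hand": 10, "tx": 0, "ty": 0, "tz": 0, "wx": 0, "wy": 0, "wz": 0.1}, {"hand": 10, "tx": 0, "ty": 0, "tz": 0, "wx": 0, "wy": 0, "wz": 0.1}, {"hand": 10, "tx": 0, "ty": 0, "tz": 0, "wx": 0, "wy": 0, "wz": 0.1}, {"hand": 10, "tx": 0, "ty": 0, "tz": 0, "wx": 0, "wy": 0, "wz": 0.1}, {"hand": 10, "tx": 0, "ty": 0, "tz": 0, "wx": 0, "wy": 0, "wz": 0.1}, {"hand": 10, "tx": 0, "ty": 0, "tz": 0, "wx": 0, "wy": 0, "wz": 0.166}, {"hand": 10, "tx": 0, "ty": 0, "tz": 0, "wx": 0, "wy": 0, "wz": 0}]'

```text
clock: 7.08
eef_pos: [499.7, 123.7, 68.8]
tcp_rot: [-3.139, 0.001, -0.608]
contact_force: [-2.5, 10.8, 6.4]
opening: 0.205
grasp_force: 29.8
```

Request:
arm_command --deltas '[{"hand": 60, "tx": 0, "ty": 0, "tz": 0, "wx": 0, "wy": 0, "wz": 0}, {"hand": 60, "tx": 0, "ty": 0, "tz": 0, "wx": 0, "wy": 0, "wz": 0}, {"hand": 60, "tx": 0, "ty": 0, "tz": 0, "wx": 0, "wy": 0, "wz": 0}, {"hand": 60, "tx": 0, "ty": 0, "tz": -20, "wx": 0, "wy": 0, "wz": 0}, {"hand": 60, "tx": 0, "ty": 0, "tz": -40, "wx": 0, "wy": 0, "wz": 0}, {"hand": 60, "tx": 0, "ty": 0, "tz": -40, "wx": 0, "wy": 0, "wz": 0}, {"hand": 60, "tx": 0, "ty": 0, "tz": -40, "wx": 0, "wy": 0, "wz": 0}, {"hand": 60, "tx": 0, "ty": 0, "tz": 0, "wx": 0, "wy": 0, "wz": 0}]'

```text
clock: 8.07
eef_pos: [501.4, 122.1, 211.2]
tcp_rot: [-3.138, -0.004, -0.604]
contact_force: [-0.2, 0.5, -0.1]
opening: 0.703
grasp_force: 0.0
```

Request:
arm_command --deltas '[{"hand": 0, "tx": 8.5, "ty": 44, "tz": 0, "wx": 0, "wy": 0, "wz": 0}, {"hand": 0, "tx": 8.5, "ty": 44, "tz": 0, "wx": 0, "wy": 0, "wz": 0}, {"hand": 0, "tx": 8.5, "ty": 44, "tz": 0, "wx": 0, "wy": 0, "wz": 0}, {"hand": 0, "tx": 8.5, "ty": 44, "tz": 0, "wx": 0, "wy": 0, "wz": 0}, {"hand": 0, "tx": 0, "ty": 0, "tz": 0, "wx": 0, "wy": 0, "wz": -0.155}, {"hand": 0, "tx": 0, "ty": 0, "tz": 0, "wx": 0, "wy": 0, "wz": -0.155}, {"hand": 0, "tx": 0, "ty": 0, "tz": 0, "wx": 0, "wy": 0, "wz": -0.155}, {"hand": 0, "tx": 0, "ty": 0, "tz": 0, "wx": 0, "wy": 0, "wz": -0.155}]'

```text
clock: 9.07
eef_pos: [426.7, -42.4, 207.1]
tcp_rot: [-3.141, 0.002, 0.021]
contact_force: [0.4, 0.5, -0.9]
opening: 0.0
grasp_force: 0.0
```

Request:
arm_command --deltas '[{"hand": 0, "tx": 0, "ty": 0, "tz": 0, "wx": 0, "wy": 0, "wz": -0.155}, {"hand": 0, "tx": 0, "ty": 0, "tz": 0, "wx": 0, "wy": 0, "wz": 0}]'

```text
clock: 9.32
eef_pos: [426.9, -42.4, 207.3]
tcp_rot: [-3.141, 0.002, 0.17]
contact_force: [0.1, 0.5, 0.3]
opening: 0.002
grasp_force: 0.0
```

```bash
python3 - <<'E'
from m import *
t=grab('top');s=grab('side');mt=masks(t)
gray=cv2.cvtColor(t['image'],cv2.COLOR_RGB2GRAY)
m=np.zeros_like(gray);m[235:295,245:308]=mt['orange'][235:295,245:308]
if m.any():
    P=np.array([onz(t,p,94)[:2] for p in np.argwhere(m)[:,::-1]]);q=P.mean(0)-[500,122];print(len(P),q,np.degrees(np.arctan2(q[1],q[0])))
a=t['image'][200:320,220:380];b=s['image'][150:270,190:350]
I=cv2.convertScaleAbs(cv2.resize(np.hstack([a,b]),None,fx=2.5,fy=2.5,interpolation=cv2.INTER_CUBIC),alpha=1.4)
cv2.imwrite('pics/v2.png',I[:,:,::-1])
E
```

```text
42 [ 22.0960646  -13.63737277] -31.682286979753943
```

View pics/v2.png

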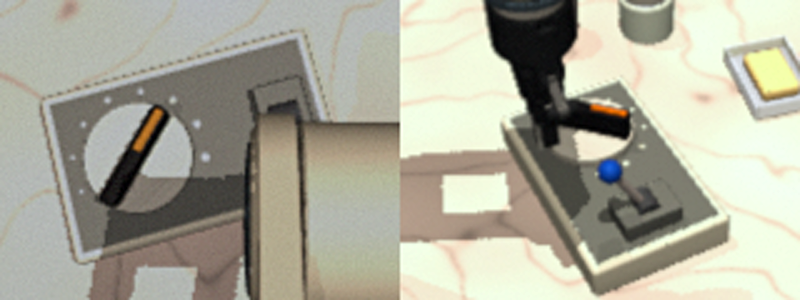

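The pointer now lies at the sixth pip, which is stop 5 (about -32°, expected -35°). Left crop: bar tip at (163,108), pip at (173,100). The lever ball is clear at (610,171) in the right crop. Next I'll lower behind the ball and push.

Request:
arm_command --deltas '[{"hand": 0, "tx": 0, "ty": 0, "tz": 42, "wx": 0, "wy": 0, "wz": 0}, {"hand": 0, "tx": 0, "ty": 0, "tz": 40, "wx": 0, "wy": 0, "wz": 0}, {"hand": 0, "tx": 20, "ty": 0, "tz": 0, "wx": 0, "wy": 0, "wz": 0}, {"hand": 0, "tx": 12, "ty": 0, "tz": 0, "wx": 0, "wy": 0, "wz": 0}, {"hand": 0, "tx": 12, "ty": 0, "tz": 0, "wx": 0, "wy": 0, "wz": 0}, {"hand": 0, "tx": 12, "ty": 0, "tz": 0, "wx": 0, "wy": 0, "wz": 0}, {"hand": 0, "tx": 12, "ty": 0, "tz": 0, "wx": 0, "wy": 0, "wz": 0}, {"hand": 0, "tx": 12, "ty": 0, "tz": 0, "wx": 0, "wy": 0, "wz": 0}]'

```text
clock: 10.42
eef_pos: [507.3, -28.6, 126.5]
tcp_rot: [3.142, -0.0, 0.171]
contact_force: [-1.2, -0.8, 0.3]
opening: -0.002
grasp_force: 0.5
```

Request:
arm_command --deltas '[{"hand": 0, "tx": 10, "ty": 0, "tz": 0, "wx": 0, "wy": 0, "wz": 0}, {"hand": 0, "tx": 8, "ty": 0, "tz": 0, "wx": 0, "wy": 0, "wz": 0}, {"hand": 0, "tx": 6, "ty": 0, "tz": 0, "wx": 0, "wy": 0, "wz": 0}, {"hand": 0, "tx": 4, "ty": 0, "tz": 0, "wx": 0, "wy": 0, "wz": 0}, {"hand": 0, "tx": 4, "ty": 0, "tz": 0, "wx": 0, "wy": 0, "wz": 0}, {"hand": 0, "tx": 0, "ty": 0, "tz": 0, "wx": 0, "wy": 0, "wz": 0}]'

```text
clock: 11.18
eef_pos: [538.3, -23.3, 126.3]
tcp_rot: [3.142, -0.0, 0.171]
contact_force: [-0.0, 0.1, -0.3]
opening: -0.003
grasp_force: 0.0
```

Request:
arm_command --deltas '[{"hand": 0, "tx": 3, "ty": 0, "tz": 0, "wx": 0, "wy": 0, "wz": 0}, {"hand": 0, "tx": 2, "ty": 0, "tz": 0, "wx": 0, "wy": 0, "wz": 0}, {"hand": 0, "tx": 0, "ty": 0, "tz": 0, "wx": 0, "wy": 0, "wz": 0}]'

```text
clock: 11.55
eef_pos: [540.8, -22.7, 125.9]
tcp_rot: [-3.141, 0.004, 0.171]
contact_force: [-7.7, -2.5, 3.5]
opening: -0.002
grasp_force: 4.1
```

```bash
python3 - <<'E'
from m import *
s=grab('side');b=cen(masks(s)['blue'],(225,150,345,265));c,d=ray(s,b[0])
z=137;p=onz(s,b[0],z);print(b[:3],p,'along',(p[:2]-[526,-26.5])@[.9855,.169],'lat',(p[:2]-[526,-26.5])@[-.169,.9855])
I=cv2.convertScaleAbs(cv2.resize(s['image'][150:270,190:350],None,fx=4,fy=4,interpolation=cv2.INTER_CUBIC),alpha=1.4)
cv2.imwrite('pics/v3.png',I[:,:,::-1])
E
```

```text
(array([300.4, 209.6]), 30, (np.int64(297), np.int64(303), np.int64(207), np.int64(212))) [565.52227206 -22.22862798 137.        ] along 39.67106099118158 lat -2.469826853938391
```

View pics/v3.png

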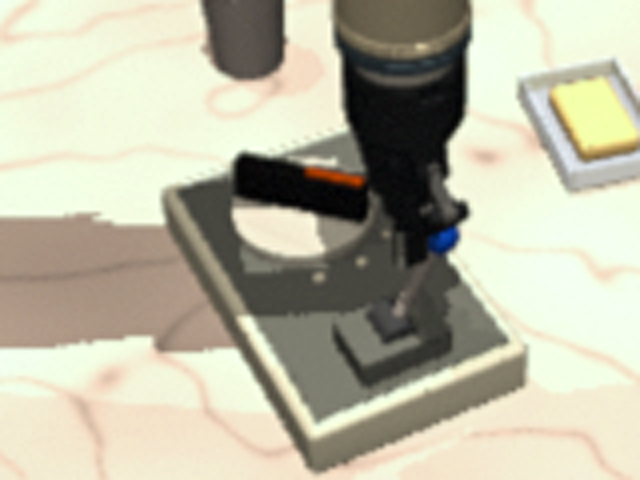

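The ball at (440,238) in the crop is about 39 mm beyond the pivot, and the 8 N reading shows it is against its stop. I'll back off, rise and check.

Request:
arm_command --deltas '[{"hand": 0, "tx": -15, "ty": 0, "tz": 0, "wx": 0, "wy": 0, "wz": 0}, {"hand": 0, "tx": -30, "ty": 0, "tz": 0, "wx": 0, "wy": 0, "wz": 0}, {"hand": 0, "tx": -45, "ty": 0, "tz": -20, "wx": 0, "wy": 0, "wz": 0}, {"hand": 0, "tx": -45, "ty": 0, "tz": -35, "wx": 0, "wy": 0, "wz": 0}, {"hand": 0, "tx": -40, "ty": 0, "tz": -40, "wx": 0, "wy": 0, "wz": 0}, {"hand": 0, "tx": 0, "ty": 0, "tz": 0, "wx": 0, "wy": 0, "wz": 0}, {"hand": 0, "tx": 0, "ty": 0, "tz": 0, "wx": 0, "wy": 0, "wz": 0}]'

```text
clock: 12.48
eef_pos: [370.8, -52.3, 221.4]
tcp_rot: [3.141, -0.002, 0.17]
contact_force: [0.9, 0.0, 0.8]
opening: 0.004
grasp_force: 0.0
```

```bash
python3 - <<'E'
from m import *
t=grab('top');s=grab('side');b=cen(masks(s)['blue'],(225,150,345,265));p=onz(s,b[0],137)
print(b[1],'along',(p[:2]-[526,-26.5])@[.9855,.169])
I=np.vstack([t['image'],s['image']])
I=cv2.convertScaleAbs(np.hstack([t['image'][80:330,130:520],s['image'][110:360,150:540]]),alpha=1.4)
cv2.imwrite('pics/v4.png',I[:,:,::-1])
E
```

```text
56 along 39.659215328325175
```

View pics/v4.png

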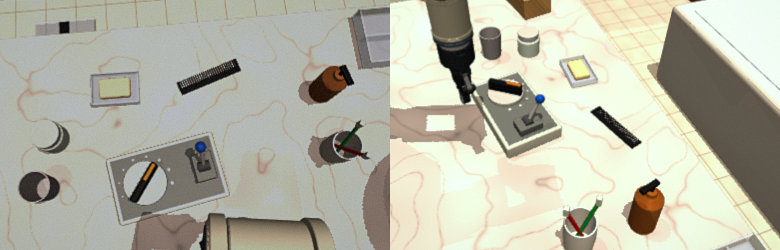

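The dial is at stop 5 (bar tip at (152,168)), the lever is fully over (ball at (201,147)), and the other things look undisturbed, with the arm clear.

```bash
python3 -c "
from rig import r
print(r.sign_off())"
```

```text
the job is handed in; nothing more can be done
None
```

The dial went clockwise four clicks, from stop 1 to stop 5; I then pushed the start lever fully over to its far side, left the other things alone, and handed the job in at about 12.6 s.

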